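Check the hand brake of the specimen trolley

ROBOT

A 6-joint arm with a two-finger parallel gripper is mounted at the origin on the work surface. World frame = base frame: x ahead of the robot, y to its left, z up, the work surface at z = 0. Lengths are in m, angles in degrees, forces in N, time in s.
With the tool pointing down it reaches from about 0.35 to 0.875 m from the base axis. Payload 4.2 kg.
Tool frame: the origin (TCP) lies where the fingers leave the gripper's body, on its centre line; the fingertips stand 70 mm ahead of it and the grasp point (between the pads) lies 51 mm ahead of it; z points along the fingers, y is the direction in which the jaws open and shut (so a half turn about z gives the same grasp; the last joint's range is limited). The gripper opens to 87 mm and grips with 3 to 60 N. Pads are 19 mm wide; open, the fingers measure 117 mm over their backs; the gripper's body (75 mm by 190 mm) begins 51 mm behind the grasp point.
Start: joints at [87.239, 22.042, 0.453, 0, -68.411, -14.817], TCP at [0.189, 0.596, 0.292] pointing down, gripper open.
Joint ranges: [-179.83, 179.83], [-69.29, 118.12], [-61.27, 80.66], [-181.25, 117.63], [-171.15, -9.14], [-177.46, 177.46]. Speed limits (degrees/s): [159.86, 159.86, 180, 180, 180, 180].

INTERFACE

Orientations are given as a 3x3 rotation matrix whose columns are the frame's x, y, z axes.
In Python, from station import sense, capture, camera_model, finish_job gives the robot as it stands.
- The arm moves only by the shell command python3 -m inch 'ROWS'. ROWS is JSON, a list of rows, each an object with "hand": the closure, from 0 (fully open) to 1 (shut); "slide": the shift along the world's x, y, z in cm, a list of three; "yaw": the turn about the world's z in rad. A call has 1 to 10 rows; each row is the pose to reach, as a shift and turn from the pose commanded when the call began; what a row does not reach only later rows make up. A row lasts 1/8 s, in which the tool goes at most 62.5 mm and 10.7 degrees, less where a joint would pass 70% of its speed; a pose out of reach is approached as far as the arm can. A call with a gripper value outside its range is refused whole. The fingers move at their own pace and stop on an object; the grip force is fixed at half the most. Time passes only in rows, so rows that repeat a pose let the fingers close. It gives the time, the measured TCP pose, the force and the opening at its end, in the units of the state.
- sense(): the state, without advancing time (a new reading comes with each control period).
- capture(name): name is "side" or "top" or "wrist"; returns the picture (400x640x3 uint8, blue, green, red); there is no depth.
- camera_model(name): a dict with "mtx" (3x3 intrinsics, pixels), "k1" (the pictures are not rectified: a ray, as slopes to the right and down, at radius r is drawn at 1 + k1 r^2 times it, then the intrinsics apply), "xyz" and "orientation" of the camera in the world; the wrist camera has in their place "tool_from_camera" (4x4, takes a point from camera to tool coordinates, whose origin is the TCP and whose axes are the flange's). Camera axes: x right, y up, looking along -z (the intrinsics and any distortion apply to the point x, -y, -z); pixel columns grow to the right and rows downward; lengths in m; the calibration is good to about 2 mm. A picture is of the moment at which its call begins: read the wrist's pose just before it. camera_model takes no time and is no camera call.
- finish_job(): hands the job in, once; it reports no verdict.
The state is a dict: "time_s": time; "joints": joint angles; "joint_velocities": joint speeds; "effort": joint torques, N m; "tcp_pos": TCP position; "ee_rot": TCP orientation; "wrist_force": force on the tool from outside, world axes, zero at the start; "moment": the same for the moment, N m; "gripper_width": opening from 0.0 (shut) to 1.0 (fully open).
Only numpy, scipy, OpenCV 4.12 (cv2) and the standard library are available. Lean on these libraries where they do the work, as an engineer would, in place of code of your own. Each camera call takes 0.05 s, during which the arm holds its last target. There are 200 camera calls.

TASK

Check the hand brake of the laboratory trolley: grasping nothing, press the yellow brake lever in towards the push bar with the backs of the fingers until it will go no further, firmly but without forcing it, and keep it there for a good second so that it can be seen to stop short of the bar. Then ease the lever all the way back out under the fingers, without letting it snap back, and come clear. Do not touch the bar or put a finger in the gap between lever and bar, and leave the things on the trolley alone.

Things in the scene. Friction and masses are not known exactly. Their poses are not given: they have to be found in the camera images.
- trolley: Steel instrument trolley, does not roll. Origin: centre of its push bar, a level steel tube 28 mm thick, 400 mm long, 180 mm above the bench top. y runs along the bar, z up, x points from the bar over the deck, away from the robot. The deck's top is 165 mm below the bar's axis and starts 125 mm beyond it in x, with a 22 mm rim; bent tubes at the bar's ends (y = +-220 mm) run down to it.
- brake_clamp: Black clamp of the brake lever on the push bar (44 mm across, 30 mm along the bar), fixed anywhere from the bar's middle to 160 mm in +y. Origin: in it, on the bar's axis; axes as the trolley's. The lever's upright pivot lies 36 mm from the origin in x.
- brake_lever (a joint): Angle of the brake lever, rad: 0 = at rest, out; grows as it is pressed in towards the bar; about 0.25 = against its firm stop. A spring drives it back out: at mid-blade about 3 N to start, 5 to 8 N by the time it meets the stop. At the stop the tip is still 8 to 23 mm short of the bar.
- lever_blade: Yellow lever blade, 104 x 22 mm high x 12 mm thick with a 22 mm knob at its free end, upright on edge on the far (+x) side of the bar, at bar height, about 60 mm clear of it at rest (rest angle varies +-0.05 rad). Origin: middle of its outer face, the one to press. x: that face's outward normal, so press along -x; y: towards the pivot, at (-50, +100) mm in this frame; z up. Turns with it.
- lever_inner: Bare metal inner side of the same blade (94 x 18 mm strip), facing the bar: not to be touched. Origin: its middle, 10 mm behind the outer face; axes as the blade's.
- mount_red: Bystander, loose: dark red resin specimen mount, upright disc 30 mm in diameter, 22 mm high, on the trolley's deck. Origin: centre of its underside.
- mount_green: Bystander, loose: dark green resin specimen mount, upright disc 40 mm in diameter, 24 mm high, on the deck. Origin: centre of its underside.
- bottle: Bystander, loose: small amber bottle with white cap, 52 mm in diameter, 85 mm high, on the deck. Origin: centre of its underside.

How it is judged (in metres and radians):
On the way:
1. the lever is pressed by the fingers, firmly (over 8 N), against its stop, and kept there for 0.8 s (value of joint brake_lever above 0.24 rad and contact force between the fingers and lever_blade above 8 N), for 0.8 s.
At the end, for the whole second after the job is handed in: The lever has been pressed to its stop and held, is fully back out (within 0.02 rad of rest), and the three loose things on the deck are within 15 mm of where they stood (value of joint brake_lever below 0.02 rad and distance of each of mount_red, mount_green, bottle from where it was at the start of the episode below 0.015 m); the robot touches nothing.
It fails at once if the lever is forced: more than 32 N on the blade (contact force between the fingers and lever_blade above 32 N).
It fails at once if the lever snaps back (faster than 3 rad/s outwards) (velocity of joint brake_lever below -3 rad/s).
It fails at once if a finger presses the lever's inner side (pinching it or caught in the gap), over 2 N (contact force between the fingers and lever_inner above 2 N).
It fails at once if the robot touches the push bar or the rest of the trolley, over 3 N (contact force between any of the fingers, the arm and trolley above 3 N).
It fails at once if a loose thing on the trolley is moved by more than 15 mm (distance of any of mount_red, mount_green, bottle from where it was at the start of the episode above 0.015 m).
It also fails if it takes over 48 s, if anything falls off the work surface, if the arm or the gripper's body presses on something with over 40 N, if the wrist force passes 120 N, or if a joint passes its speed limit or range.

## Working session

There is one attempt and no reset: what is moved stays moved. The work goes in short steps, Python scripts to look and compute and a shell command to move; the robot and the scene stay as the last step left them, time stands still between calls to the robot, and variables do not carry over. Pictures are saved under pics/ and viewed, about 8 in all and at most 12, crops included, and the job is handed in when it is done.

```bash
mkdir -p pics; cat > h.py <<'E'
import numpy as np,cv2
from station import *
E
python3 - <<'E'
from h import *
s=sense(); print({k:np.round(s[k],3).tolist() for k in('time_s','tcp_pos','ee_rot','wrist_force','gripper_width')})
for n in('side','top','wrist'):
    im=capture(n); cv2.imwrite(f'pics/{n}0.png',im); m=camera_model(n)
    print(n,{k:np.round(v,3).tolist() for k,v in m.items() if not isinstance(v,str)})
E
```

```text
{'time_s': 0.0, 'tcp_pos': [0.189, 0.595, 0.291], 'ee_rot': [[0.953, -0.302, -0.001], [-0.302, -0.953, -0.002], [0.0, 0.002, -1.0]], 'wrist_force': [-0.287, -0.071, 0.464], 'gripper_width': 1.0}
side {'mtx': [[370.209, 0.0, 325.568], [0.0, 370.209, 202.117], [0.0, 0.0, 1.0]], 'k1': -0.04, 'xyz': [0.326, -0.555, 0.579], 'orientation': [[0.9, 0.233, -0.367], [-0.435, 0.494, -0.752], [0.006, 0.837, 0.547]]}
top {'mtx': [[389.672, 0.0, 312.612], [0.0, 389.672, 195.315], [0.0, 0.0, 1.0]], 'k1': -0.019, 'xyz': [0.477, 0.007, 0.819], 'orientation': [[-0.019, 0.985, -0.169], [-1.0, -0.02, -0.005], [-0.008, 0.169, 0.986]]}
wrist {'mtx': [[352.672, 0.0, 321.555], [0.0, 352.672, 195.104], [0.0, 0.0, 1.0]], 'k1': -0.002, 'tool_from_camera': [[-0.001, 0.969, 0.245, 0.067], [1.0, 0.001, -0.001, -0.002], [-0.001, 0.245, -0.969, -0.092], [0.0, 0.0, 0.0, 1.0]]}
```

View pics/top0.png

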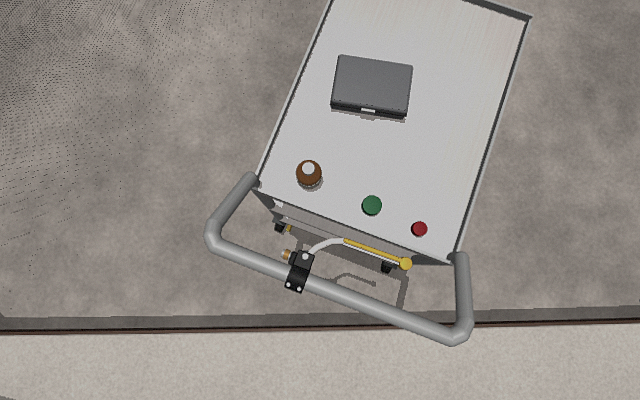

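View pics/side0.png

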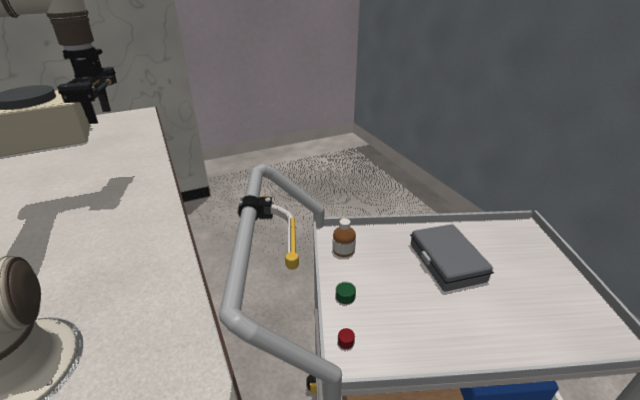

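The top view shows the bar running from (215,240) to (455,335), the clamp at (298,272), the blade from (345,240) to the knob at (405,263), and the bottle and mounts beyond the rim. The side view shows the knob at (292,260) and confirms the layout.

```bash
cat >> h.py <<'E'
def rays(name,px,s=None):
    m=camera_model(name); K=np.array(m['mtx']); 
    d=np.array([m['k1'],0,0,0,0],float)
    u=cv2.undistortPoints(np.array(px,float).reshape(-1,1,2),K,d)[:,0]
    v=np.c_[u[:,0],-u[:,1],-np.ones(len(u))]
    if 'xyz' in m: R=np.array(m['orientation']);o=np.array(m['xyz'])
    else:
        T=np.array(m['tool_from_camera']);Rt=np.array(s['ee_rot']);R=Rt@T[:3,:3];o=Rt@T[:3,3]+s['tcp_pos']
    return o,v@R.T
def onz(name,px,z,s=None):
    o,d=rays(name,px,s); return o+d*((z-o[2])/d[:,2])[:,None]
def yellow(im):
    h=cv2.cvtColor(im,cv2.COLOR_BGR2HSV); m=cv2.inRange(h,(18,140,90),(35,255,255))
    n,l,st,c=cv2.connectedComponentsWithStats(m); i=1+np.argmax(st[1:,4]); return l==i
E
python3 - <<'E'
from h import *
im=cv2.imread('pics/top0.png'); y,x=np.nonzero(yellow(im)); P=onz('top',np.c_[x,y],0.188)[:,:2]
c=P.mean(0); d=np.linalg.svd(P-c)[2][0] if len(P)<3000 else 0
d*=np.sign(d[1]); t=(P-c)@d; n=np.array([d[1],-d[0]]); w=(P-c)@n
print('blade n',len(P),'c',c,'d',d,'ang',np.degrees(np.arctan2(n[1],n[0])),'t',t.min(),t.max())
for a in np.arange(-.07,.07,.01):
    k=abs(t-a)<.005
    if k.any(): print(round(a,3),w[k].min().round(4),w[k].max().round(4),(c+a*d).round(3))
# knob triangulate check
ims=cv2.imread('pics/side0.png'); ys,xs=np.nonzero(yellow(ims)); print('side yellow',xs.min(),xs.max(),ys.min(),ys.max())
k=t<t.min()+.022; pt=np.c_[x,y][k].mean(0); k=ys>ys.max()-13; ps=np.c_[xs,ys][k].mean(0); print(pt,ps)
o1,d1=rays('top',pt);o2,d2=rays('side',ps)
A=np.c_[d1[0],-d2[0]];q=np.linalg.lstsq(A,o2-o1,rcond=None)[0];print('knob',o1+q[0]*d1[0],o2+q[1]*d2[0])
b=onz('top',[[235,249],[440,330]],.194);print('bar axis pts',b); 
print('clamp',onz('top',[[298,272]],.2)); print('things',onz('top',[[372,205],[420,229]],.04),onz('top',[[308,168]],.1))
E
```

```text
blade n 384 c [ 0.48696907 -0.10121814] d [0.3800786  0.92495419] ang -22.33855166885012 t -0.04739349350274788 0.06705537080110494
-0.05 -0.0059 0.0042 [ 0.468 -0.147]
-0.04 -0.0108 0.0093 [ 0.472 -0.138]
-0.03 -0.009 0.0082 [ 0.476 -0.129]
-0.02 -0.0023 0.0045 [ 0.479 -0.12 ]
-0.01 -0.0022 0.0042 [ 0.483 -0.11 ]
0.0 -0.0027 0.0041 [ 0.487 -0.101]
0.01 -0.0026 0.0036 [ 0.491 -0.092]
0.02 -0.0031 0.0037 [ 0.495 -0.083]
0.03 -0.003 0.0032 [ 0.498 -0.073]
0.04 -0.0035 0.0031 [ 0.502 -0.064]
0.05 -0.0036 0.0028 [ 0.506 -0.055]
0.06 -0.0039 0.0027 [ 0.51  -0.046]
0.07 -0.0032 0.0019 [ 0.514 -0.036]
side yellow 286 297 218 268
[405.03623188 262.8115942 ] [291.57857143 261.42142857]
knob [ 0.47246332 -0.13710203  0.17945484] [ 0.47050945 -0.1365353   0.17933941]
bar axis pts [[ 0.49934999  0.13531647  0.194     ]
 [ 0.36956522 -0.18184792  0.194     ]]
clamp [[0.46170787 0.03510525 0.2       ]]
things [[ 0.58777922 -0.10861186  0.04      ]
 [ 0.53747114 -0.20228451  0.04      ]] [[0.65238818 0.01825587 0.1       ]]
```

The knob triangulates at z ≈ 0.18, as given, and the lengths agree. The outer face's middle is near (0.495, -0.097), with its normal at about -22°. I'll swing over there raised, with the hand shut and turned -94.5°.

```bash
python3 -m inch '[{"hand":1,"slide":[1,-2,5],"yaw":-0.1},{"hand":1,"slide":[3,-7,9],"yaw":-0.25},{"hand":1,"slide":[5,-12,9],"yaw":-0.4},{"hand":1,"slide":[7,-17,9],"yaw":-0.55},{"hand":1,"slide":[10,-22,9],"yaw":-0.7},{"hand":1,"slide":[13,-27,9],"yaw":-0.85},{"hand":1,"slide":[15,-32,9],"yaw":-1.0},{"hand":1,"slide":[18,-37,9],"yaw":-1.1},{"hand":1,"slide":[20,-42,9],"yaw":-1.2},{"hand":1,"slide":[22,-46,9],"yaw":-1.3}]'
```

```text
time_s: 1.4
tcp_pos: [0.4088, 0.1338, 0.3823]
ee_rot: [[-0.04, -0.999, 0.0], [-0.999, 0.04, 0.0], [-0.0, -0.0, -1.0]]
wrist_force: [0.2, 0.5, 0.1]
gripper_width: 0.019
```

```bash
python3 -m inch '[{"hand":1,"slide":[2.5,-5,0],"yaw":-0.1},{"hand":1,"slide":[5,-10,0],"yaw":-0.2},{"hand":1,"slide":[8,-15,0],"yaw":-0.3},{"hand":1,"slide":[10.5,-20,0],"yaw":-0.35},{"hand":1,"slide":[13,-24.8,0],"yaw":-0.35},{"hand":1,"slide":[13,-24.8,0],"yaw":-0.35},{"hand":1,"slide":[13,-24.8,0],"yaw":-0.35}]'
python3 - <<'E'
from h import *
s=sense(); im=capture('wrist'); cv2.imwrite('pics/w1.png',im)
print(s['tcp_pos'],np.round(s['ee_rot'],3).tolist())
y,x=np.nonzero(yellow(im)); P=onz('wrist',np.c_[x,y],.190,s)[:,:2]
c=P.mean(0);d=np.linalg.svd(P-c)[2][0];d*=np.sign(d[1]);n=np.array([d[1],-d[0]]);t=(P-c)@d;w=(P-c)@n
print(len(P),c,d,np.degrees(np.arctan2(n[1],n[0])),t.min(),t.max(),x.min(),x.max(),y.min(),y.max())
for a in np.arange(-.07,.08,.02):
    k=abs(t-a)<.005
    if k.any(): print(round(a,3),w[k].min().round(4),w[k].max().round(4),(c+a*d+w[k].max()*n).round(4))
E
```

```text
time_s: 2.28
tcp_pos: [0.5384, -0.1123, 0.3817]
ee_rot: [[-0.377, -0.926, -0.001], [-0.926, 0.377, 0.0], [0.0, 0.001, -1.0]]
wrist_force: [-0.3, 0.2, 0.2]
gripper_width: 0.003
[ 0.53843563 -0.11226281  0.38169758] [[-0.377, -0.926, -0.001], [-0.926, 0.377, 0.0], [0.0, 0.001, -1.0]]
1497 [ 0.48403319 -0.11300097] [0.38609789 0.92245781] -22.711915534891556 -0.034969486856269494 0.04937036640714342 372 400 118 220
-0.03 -0.011 0.0105 [ 0.4821 -0.1447]
-0.01 -0.0037 0.006 [ 0.4857 -0.1245]
0.01 -0.0045 0.005 [ 0.4925 -0.1057]
0.03 -0.0047 0.0049 [ 0.5001 -0.0872]
0.05 -0.0054 0.0039 [ 0.507  -0.0684]
```

View pics/w1.png

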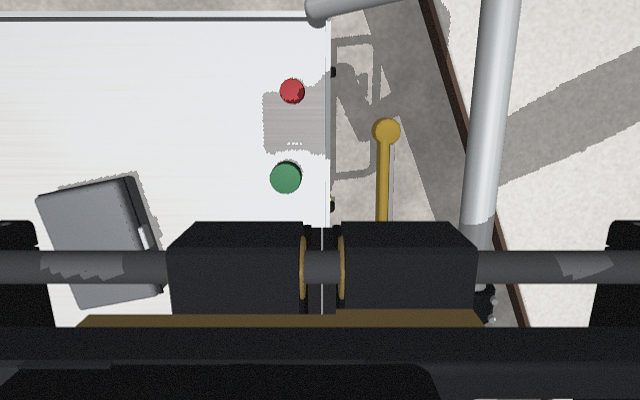

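The wrist view shows the knob at (386,131) and the blade running down to (383,220). The outer face agrees with the first estimate to about 1 mm, and the face normal is at -22.7°. The tool stands about 30 mm outside the face, so I'll lower it.

```bash
python3 -m inch '[{"hand":1,"slide":[0,0,-4],"yaw":0},{"hand":1,"slide":[0,0,-8],"yaw":0},{"hand":1,"slide":[0,0,-11],"yaw":0},{"hand":1,"slide":[0,0,-13],"yaw":0},{"hand":1,"slide":[0,0,-14.6],"yaw":0},{"hand":1,"slide":[0,0,-14.6],"yaw":0},{"hand":1,"slide":[0,0,-14.6],"yaw":0},{"hand":1,"slide":[0,0,-14.6],"yaw":0}]'
python3 - <<'E'
from h import *
a=capture('top')[170:340,200:480];b=capture('side')[150:320,190:470]
cv2.imwrite('pics/d1.png',cv2.resize(np.vstack([a,b]),None,fx=1.7,fy=1.7))
E
```

```text
time_s: 3.32
tcp_pos: [0.5392, -0.1121, 0.2373]
ee_rot: [[-0.376, -0.927, 0.002], [-0.927, 0.376, 0.0], [-0.001, -0.002, -1.0]]
wrist_force: [-0.4, -0.5, -0.4]
gripper_width: 0.008
```

View pics/d1.png

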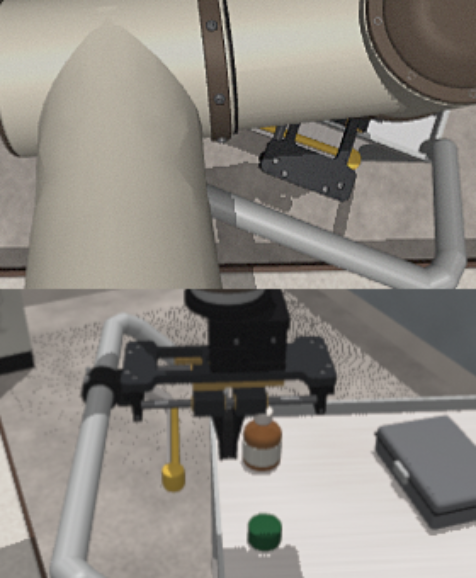

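The side crop shows the shut fingers, tip at (228,455), outside the blade. It also shows posts at the ends of the gripper's body, the left one's foot at (138,418), so I'll check their height over the bar before moving in.

```bash
python3 - <<'E'
from h import *
s=sense();R=np.array(s['ee_rot']);p=np.array(s['tcp_pos'])
for px in ([271.2,225.9],[378.5,222],[324.5,248]):   # left post foot, right post foot, fingertip
    o,d=rays('side',[px]); d=d[0]
    for off in(-.035,0,.035):   # plane at tool x = off
        k=(off-(o-p)@R[:,0])/(d@R[:,0]); q=o+k*d; print(px,off,q.round(3),'tool',(R.T@(q-p)).round(3))
E
```

```text
[271.2, 225.9] -0.035 [ 0.468 -0.046  0.189] tool [-0.035  0.091  0.048]
[271.2, 225.9] 0 [ 0.459 -0.08   0.215] tool [-0.     0.087  0.022]
[271.2, 225.9] 0.035 [ 0.449 -0.114  0.241] tool [ 0.035  0.083 -0.004]
[378.5, 222] -0.035 [ 0.644 -0.117  0.19 ] tool [-0.035 -0.1    0.048]
[378.5, 222] 0 [ 0.623 -0.146  0.216] tool [ 0.    -0.091  0.022]
[378.5, 222] 0.035 [ 0.602 -0.176  0.241] tool [ 0.035 -0.082 -0.004]
[324.5, 248] -0.035 [ 0.555 -0.081  0.134] tool [-0.035 -0.003  0.103]
[324.5, 248] 0 [ 0.54  -0.113  0.164] tool [ 0.    -0.001  0.073]
[324.5, 248] 0.035 [ 0.525 -0.144  0.193] tool [0.035 0.001 0.044]
```

The fingertip check gives 73 mm against the stated 70. The post feet are at about z 0.24 with the body starting at the TCP, so they pass well over the bar. Next I approach along -n, slowly near contact.

```bash
python3 -m inch '[{"hand":1,"slide":[-0.9,0.4,0],"yaw":0},{"hand":1,"slide":[-1.8,0.8,0],"yaw":0},{"hand":1,"slide":[-2.3,0.95,0],"yaw":0},{"hand":1,"slide":[-2.5,1.05,0],"yaw":0},{"hand":1,"slide":[-2.5,1.05,0],"yaw":0},{"hand":1,"slide":[-2.5,1.05,0],"yaw":0}]'; python3 -m inch '[{"hand":1,"slide":[-0.2,0.08,0],"yaw":0},{"hand":1,"slide":[-0.4,0.16,0],"yaw":0},{"hand":1,"slide":[-0.6,0.24,0],"yaw":0},{"hand":1,"slide":[-0.8,0.32,0],"yaw":0},{"hand":1,"slide":[-0.8,0.32,0],"yaw":0},{"hand":1,"slide":[-0.8,0.32,0],"yaw":0}]'
```

```text
time_s: 4.18
tcp_pos: [0.5139, -0.1017, 0.2362]
ee_rot: [[-0.376, -0.926, 0.0], [-0.926, 0.376, -0.0], [-0.0, -0.0, -1.0]]
wrist_force: [0.1, 1.4, 0.6]
gripper_width: 0.009
time_s: 4.92
tcp_pos: [0.5057, -0.0985, 0.2363]
ee_rot: [[-0.376, -0.926, 0.0], [-0.926, 0.376, -0.0], [-0.0, -0.0, -1.0]]
wrist_force: [-0.1, 0.4, 1.0]
gripper_width: 0.003
```

```bash
python3 -m inch '[{"hand":1,"slide":[-0.2,0.08,0],"yaw":0},{"hand":1,"slide":[-0.4,0.16,0],"yaw":0},{"hand":1,"slide":[-0.4,0.16,0],"yaw":0},{"hand":1,"slide":[-0.4,0.16,0],"yaw":0}]'; python3 -m inch '[{"hand":1,"slide":[-0.2,0.08,0],"yaw":0},{"hand":1,"slide":[-0.4,0.16,0],"yaw":0},{"hand":1,"slide":[-0.4,0.16,0],"yaw":0},{"hand":1,"slide":[-0.4,0.16,0],"yaw":0}]'
python3 - <<'E'
from h import *
b=capture('side')[170:290,210:390]
cv2.imwrite('pics/d2.png',cv2.resize(b,None,fx=4,fy=4))
E
```

```text
time_s: 5.42
tcp_pos: [0.5021, -0.0972, 0.2365]
ee_rot: [[-0.376, -0.926, 0.001], [-0.926, 0.376, -0.001], [0.0, -0.001, -1.0]]
wrist_force: [2.3, -3.7, -0.1]
gripper_width: 0.005
time_s: 5.92
tcp_pos: [0.4981, -0.0956, 0.2367]
ee_rot: [[-0.376, -0.926, 0.001], [-0.926, 0.376, -0.001], [0.0, -0.002, -1.0]]
wrist_force: [3.3, -4.7, -0.0]
gripper_width: 0.004
```

View pics/d2.png

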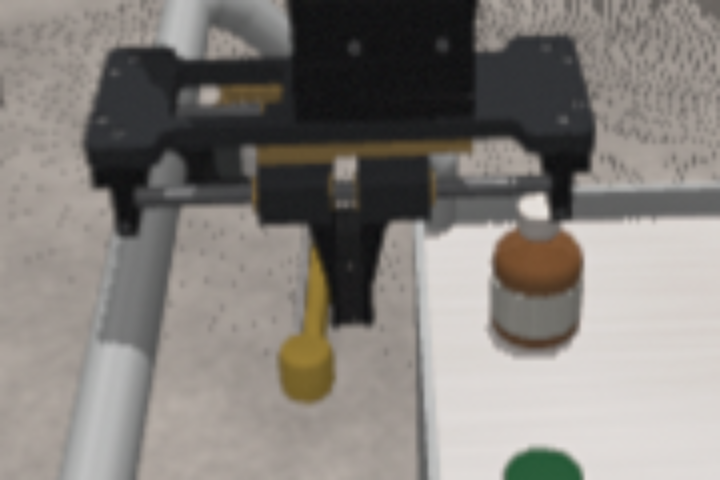

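In the side crop the finger, tip at (350,320), rests on the outer face about mid-blade. Contact came about 6 mm later than expected because the fingers taper, and the sideways force is the blade sliding along the finger. From here I'll follow the arc about the pivot, which is almost purely -x with yaw.

```bash
python3 -m inch '[{"hand":1,"slide":[-0.2,0,0],"yaw":-0.03},{"hand":1,"slide":[-0.4,-0.05,0],"yaw":-0.07},{"hand":1,"slide":[-0.6,-0.1,0],"yaw":-0.1},{"hand":1,"slide":[-0.8,-0.15,0],"yaw":-0.13},{"hand":1,"slide":[-1.0,-0.2,0],"yaw":-0.15},{"hand":1,"slide":[-1.0,-0.2,0],"yaw":-0.15},{"hand":1,"slide":[-1.0,-0.2,0],"yaw":-0.15}]'; python3 -m inch '[{"hand":1,"slide":[-0.2,0,0],"yaw":-0.02},{"hand":1,"slide":[-0.4,0,0],"yaw":-0.04},{"hand":1,"slide":[-0.6,0,0],"yaw":-0.06},{"hand":1,"slide":[-0.6,0,0],"yaw":-0.06},{"hand":1,"slide":[-0.6,0,0],"yaw":-0.06}]'
```

```text
time_s: 6.85
tcp_pos: [0.4879, -0.097, 0.2363]
ee_rot: [[-0.51, -0.86, 0.001], [-0.86, 0.51, 0.0], [-0.001, -0.0, -1.0]]
wrist_force: [2.6, -0.3, 0.5]
gripper_width: 0.004
time_s: 7.48
tcp_pos: [0.4818, -0.0972, 0.2363]
ee_rot: [[-0.561, -0.828, 0.0], [-0.828, 0.561, 0.0], [-0.0, -0.0, -1.0]]
wrist_force: [2.6, 0.2, 0.5]
gripper_width: 0.005
```

```bash
python3 -m inch '[{"hand":1,"slide":[-0.1,0,0],"yaw":-0.01},{"hand":1,"slide":[-0.2,0,0],"yaw":-0.02},{"hand":1,"slide":[-0.2,0,0],"yaw":-0.02},{"hand":1,"slide":[-0.2,0,0],"yaw":-0.02}]' | grep -E 'tcp|force';  python3 -m inch '[{"hand":1,"slide":[-0.1,0,0],"yaw":-0.01},{"hand":1,"slide":[-0.2,0,0],"yaw":-0.02},{"hand":1,"slide":[-0.2,0,0],"yaw":-0.02},{"hand":1,"slide":[-0.2,0,0],"yaw":-0.02}]'| grep -E 'tcp|force'
```

```text
tcp_pos: [0.4798, -0.0973, 0.2363]
wrist_force: [4.5, 1.0, -0.0]
tcp_pos: [0.4777, -0.0973, 0.2363]
wrist_force: [5.0, -0.1, -0.4]
```

```bash
python3 -m inch '[{"hand":1,"slide":[-0.1,0,0],"yaw":0},{"hand":1,"slide":[-0.1,0,0],"yaw":0},{"hand":1,"slide":[-0.1,0,0],"yaw":0}]' | grep -E 'tcp|force';  python3 -m inch '[{"hand":1,"slide":[-0.1,0,0],"yaw":0},{"hand":1,"slide":[-0.1,0,0],"yaw":0},{"hand":1,"slide":[-0.1,0,0],"yaw":0}]'| grep -E 'tcp|force'
```

```text
tcp_pos: [0.4767, -0.0973, 0.2363]
wrist_force: [4.3, 0.3, 0.7]
tcp_pos: [0.4757, -0.0973, 0.2363]
wrist_force: [3.8, 0.3, 0.8]
```

```bash
python3 -m inch '[{"hand":1,"slide":[-0.1,0,0],"yaw":0},{"hand":1,"slide":[-0.1,0,0],"yaw":0},{"hand":1,"slide":[-0.1,0,0],"yaw":0}]' | grep -E 'tcp|force';  python3 - <<'E'
from h import *
b=capture('side')[170:290,210:390]
cv2.imwrite('pics/d3.png',cv2.resize(b,None,fx=4,fy=4))
E
```

```text
tcp_pos: [0.4747, -0.0973, 0.2363]
wrist_force: [4.0, 0.0, 0.5]
```

View pics/d3.png

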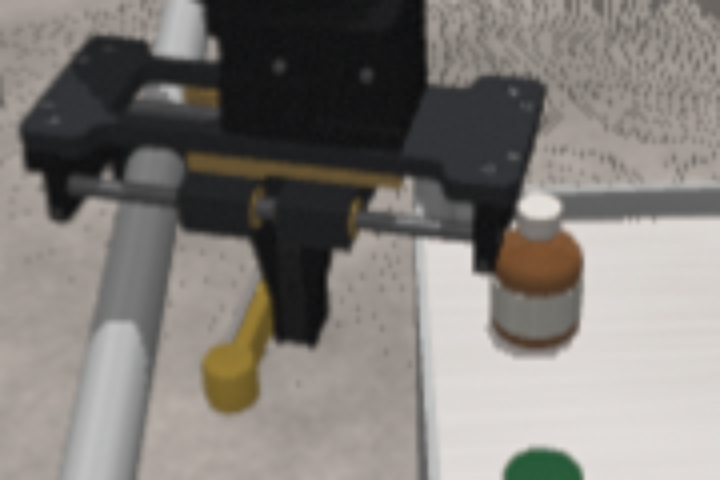

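The knob, at (230,378) in the crop, is still clear of the bar's edge at x≈140, roughly 25 mm. The force is spring only, so I'll continue in 1 mm steps.

```bash
for i in 1; do python3 -m inch '[{"hand":1,"slide":[-0.1,0,0],"yaw":0},{"hand":1,"slide":[-0.1,0,0],"yaw":0}]' | grep -E 'tcp|force'; done;  python3 -m inch '[{"hand":1,"slide":[-0.1,0,0],"yaw":0},{"hand":1,"slide":[-0.1,0,0],"yaw":0}]'| grep -E 'tcp|force'
```

```text
tcp_pos: [0.4737, -0.0973, 0.2363]
wrist_force: [3.9, 0.1, 2.4]
tcp_pos: [0.4734, -0.0973, 0.2365]
wrist_force: [6.1, 0.2, 1.0]
```

```bash
python3 -m inch '[{"hand":1,"slide":[-0.1,0,0],"yaw":0},{"hand":1,"slide":[-0.1,0,0],"yaw":0}]'| grep -E 'tcp|force'
```

```text
tcp_pos: [0.4731, -0.0972, 0.2368]
wrist_force: [7.1, 0.1, -0.8]
```

```bash
python3 -m inch '[{"hand":1,"slide":[-0.1,0,0],"yaw":0},{"hand":1,"slide":[-0.1,0,0],"yaw":0}]'| grep -E 'tcp|force'
```

```text
tcp_pos: [0.4728, -0.0972, 0.2371]
wrist_force: [8.6, -1.6, -0.2]
```

```bash
python3 -m inch '[{"hand":1,"slide":[-0.1,0,0],"yaw":0},{"hand":1,"slide":[-0.1,0,0],"yaw":0}]'| grep -E 'tcp|force'
```

```text
tcp_pos: [0.4726, -0.0972, 0.2374]
wrist_force: [10.5, -0.9, -1.9]
```

```bash
python3 -m inch '[{"hand":1,"slide":[-0.1,0,0],"yaw":0},{"hand":1,"slide":[-0.1,0,0],"yaw":0}]'| grep -E 'tcp|force'
```

```text
tcp_pos: [0.4723, -0.0972, 0.2376]
wrist_force: [11.0, -1.4, -1.1]
```

The stop is met, with force rising about 1.6 N per mm commanded. I'll go to about 17 N and hold there.

```bash
python3 -m inch '[{"hand":1,"slide":[-0.1,0,0],"yaw":0},{"hand":1,"slide":[-0.2,0,0],"yaw":0},{"hand":1,"slide":[-0.2,0,0],"yaw":0}]'| grep -E 'tcp|force'
```

```text
tcp_pos: [0.4717, -0.0972, 0.2382]
wrist_force: [14.3, -1.8, -2.0]
```

```bash
python3 -m inch '[{"hand":1,"slide":[-0.1,0,0],"yaw":0},{"hand":1,"slide":[-0.2,0,0],"yaw":0},{"hand":1,"slide":[-0.2,0,0],"yaw":0}]'| grep -E 'tcp|force'; python3 -m inch '[{"hand":1,"slide":[0,0,0],"yaw":0},{"hand":1,"slide":[0,0,0],"yaw":0},{"hand":1,"slide":[0,0,0],"yaw":0},{"hand":1,"slide":[0,0,0],"yaw":0},{"hand":1,"slide":[0,0,0],"yaw":0},{"hand":1,"slide":[0,0,0],"yaw":0}]'| grep -E 'time|tcp|force'
python3 - <<'E'
from h import *
b=capture('side')[170:290,210:390]
cv2.imwrite('pics/d4.png',cv2.resize(b,None,fx=4,fy=4))
E
```

```text
tcp_pos: [0.4712, -0.0972, 0.2388]
wrist_force: [16.7, -3.4, -3.6]
time_s: 12.65
tcp_pos: [0.4712, -0.0972, 0.2387]
wrist_force: [17.8, -2.8, -2.9]
```

View pics/d4.png

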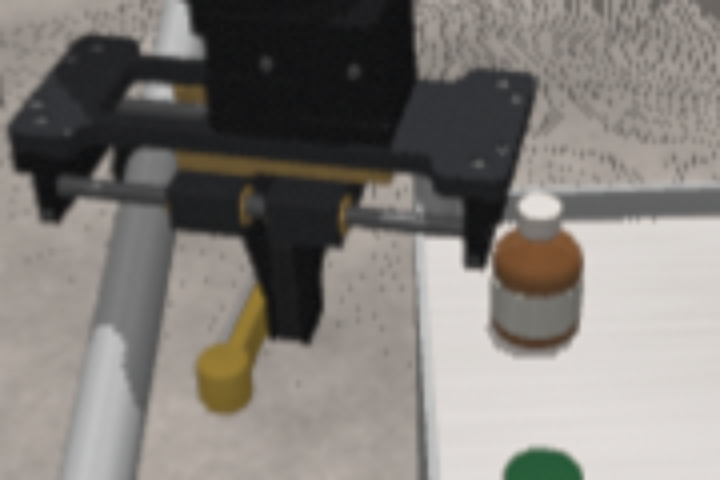

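The knob is now at full-image (266,264), still short of the bar, and the force is steady near 18 N. I'll check that this is the lever's stop and not the body resting on the clamp.

```bash
python3 - <<'E'
from h import *
s=sense();print(s['wrist_force'],s['moment'],s['tcp_pos'])
k=onz('side',[[291.6,261.4],[266,264.5]],.18)[:,:2]; print(k)
im=capture('side');y,x=np.nonzero(yellow(im)); kk=y>y.max()-13;q=np.c_[x,y][kk].mean(0);print(q,onz('side',[q],.18))
k[1]=onz('side',[q],.18)[0,:2]
piv=np.array([.4885,.0145]);v=k-piv;print(np.linalg.norm(v,axis=1),np.diff(np.arctan2(v[:,1],v[:,0])))
b=np.array([[.49935,.1353],[.36957,-.1818]]);d=b[1]-b[0];d/=np.linalg.norm(d)
for p in k: print('knob centre to bar axis',abs(np.cross(d,p-b[0])))
E
```

```text
[17.97964533 -2.18703712 -3.15586373] [-0.78085893 -4.93836562 -0.093523  ] [ 0.47121842 -0.09716037  0.23870162]
[[ 0.47031891 -0.13719447]
 [ 0.43138758 -0.12672685]]
[265.70212766 265.31914894] [[ 0.43037853 -0.12831559  0.18      ]]
[0.15278012 0.15418949] [-0.26721505]
knob centre to bar axis 0.07634644173994433
knob centre to bar axis 0.036018971907678915<stdin>:8: DeprecationWarning: Arrays of 2-dimensional vectors are deprecated. Use arrays of 3-dimensional vectors instead. (deprecated in NumPy 2.0)
```

The lever has turned about 0.26 rad and the knob is about 11 mm short of the bar, within the stated 8–23 mm. The body's nearest corner is about 50 mm from the clamp. So this is the lever's stop. I'll hold a little longer, then ease back along the same path.

```bash
python3 -m inch '[{"hand":1,"slide":[0,0,0],"yaw":0},{"hand":1,"slide":[0,0,0],"yaw":0},{"hand":1,"slide":[0,0,0],"yaw":0},{"hand":1,"slide":[0,0,0],"yaw":0},{"hand":1,"slide":[0,0,0],"yaw":0},{"hand":1,"slide":[0,0,0],"yaw":0}]'| grep -E 'time|tcp|force'
python3 -m inch '[{"hand":1,"slide":[0.15,0,0],"yaw":0},{"hand":1,"slide":[0.3,0,0],"yaw":0},{"hand":1,"slide":[0.45,0,0],"yaw":0},{"hand":1,"slide":[0.6,0,0],"yaw":0},{"hand":1,"slide":[0.75,0,0],"yaw":0},{"hand":1,"slide":[0.9,0,0],"yaw":0},{"hand":1,"slide":[1.05,0,0],"yaw":0},{"hand":1,"slide":[1.2,0,0],"yaw":0},{"hand":1,"slide":[1.3,0,0],"yaw":0}]'| grep -E 'time|tcp|force'
python3 -m inch '[{"hand":1,"slide":[0.15,0,0],"yaw":0.015},{"hand":1,"slide":[0.3,0,0],"yaw":0.03},{"hand":1,"slide":[0.45,0,0],"yaw":0.045},{"hand":1,"slide":[0.6,0,0],"yaw":0.06},{"hand":1,"slide":[0.75,0,0],"yaw":0.075},{"hand":1,"slide":[0.9,0,0],"yaw":0.09},{"hand":1,"slide":[1.0,0,0],"yaw":0.1}]'| grep -E 'time|tcp|force'
python3 -m inch '[{"hand":1,"slide":[0.15,0.03,0],"yaw":0.02},{"hand":1,"slide":[0.3,0.06,0],"yaw":0.04},{"hand":1,"slide":[0.45,0.1,0],"yaw":0.06},{"hand":1,"slide":[0.6,0.13,0],"yaw":0.09},{"hand":1,"slide":[0.75,0.16,0],"yaw":0.11},{"hand":1,"slide":[0.9,0.18,0],"yaw":0.13},{"hand":1,"slide":[1.0,0.2,0],"yaw":0.15}]'| grep -E 'time|tcp|force'
```

```text
time_s: 13.5
tcp_pos: [0.4712, -0.0972, 0.2387]
wrist_force: [17.5, -2.9, -3.1]
time_s: 14.62
tcp_pos: [0.4772, -0.098, 0.2362]
wrist_force: [3.1, -6.0, 1.1]
time_s: 15.5
tcp_pos: [0.4871, -0.0981, 0.2362]
wrist_force: [3.3, -4.9, 2.5]
time_s: 16.38
tcp_pos: [0.4972, -0.0963, 0.2362]
wrist_force: [2.8, -5.5, 1.3]
```

```bash
python3 -m inch '[{"hand":1,"slide":[0.15,-0.02,0],"yaw":0},{"hand":1,"slide":[0.3,-0.06,0],"yaw":0},{"hand":1,"slide":[0.45,-0.1,0],"yaw":0},{"hand":1,"slide":[0.6,-0.16,0],"yaw":0},{"hand":1,"slide":[0.75,-0.23,0],"yaw":0},{"hand":1,"slide":[0.9,-0.3,0],"yaw":0},{"hand":1,"slide":[1.05,-0.4,0],"yaw":0},{"hand":1,"slide":[1.2,-0.45,0],"yaw":0}]'| grep -E 'time|tcp|force'
python3 -m inch '[{"hand":1,"slide":[0.5,-0.2,0],"yaw":0},{"hand":1,"slide":[1.5,-0.6,0],"yaw":0},{"hand":1,"slide":[2.5,-1,0],"yaw":0},{"hand":1,"slide":[2.7,-1.1,2],"yaw":0},{"hand":1,"slide":[2.7,-1.1,6],"yaw":0},{"hand":1,"slide":[2.7,-1.1,10],"yaw":0},{"hand":1,"slide":[2.7,-1.1,14],"yaw":0},{"hand":1,"slide":[2.7,-1.1,14],"yaw":0},{"hand":1,"slide":[2.7,-1.1,14],"yaw":0}]'| grep -E 'time|tcp|force'
python3 - <<'E'
from h import *
im=capture('side');cv2.imwrite('pics/e.png',im);y,x=np.nonzero(yellow(im)); kk=y>y.max()-13;q=np.c_[x,y][kk].mean(0);print(q,onz('side',[q],.18))
o=cv2.imread('pics/side0.png')
def blob(im,f):
    h=cv2.cvtColor(im,cv2.COLOR_BGR2HSV);m=f(h)[:,:];m[:200]=0;m[:,:325]=0;m[370:]=0;m[:,370:]=0
    n,l,st,c=cv2.connectedComponentsWithStats(m.astype(np.uint8));return c[1+np.argmax(st[1:,4])].round(1)
for f in(lambda h:cv2.inRange(h,(0,150,40),(4,255,255))|cv2.inRange(h,(174,150,40),(180,255,255)),lambda h:cv2.inRange(h,(60,100,30),(90,255,255)),lambda h:cv2.inRange(h,(6,120,40),(17,255,255))): print(blob(o,f),blob(im,f))
E
```

```text
time_s: 17.38
tcp_pos: [0.5095, -0.0998, 0.236]
wrist_force: [1.0, 0.3, -0.1]
time_s: 18.5
tcp_pos: [0.5367, -0.1108, 0.3755]
wrist_force: [-0.8, 0.0, -1.0]
[291.57857143 261.42142857] [[ 0.47026992 -0.13722658  0.18      ]]
[345.7 338.1] [345.8 338. ]
[345.3 292.6] [345.3 292.5]
[344.  235.5] [344.1 235.5]
```

View pics/e.png

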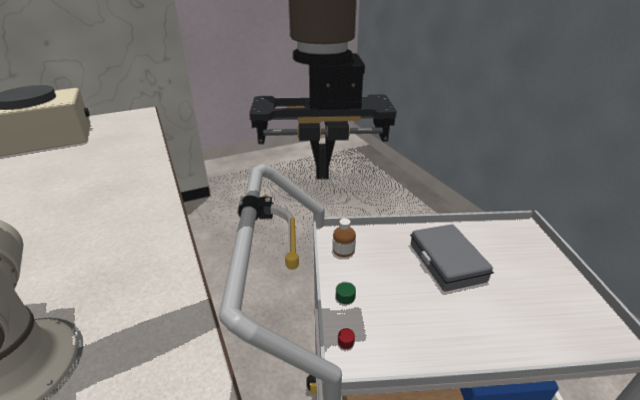

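The hand is clear. The knob is back at its starting pixel (291.6,261.4) and the loose things have not moved, so I'll hand in.

```bash
python3 -c "from station import *; print(finish_job())"
```

```text
the job is handed in; nothing more can be done
None
```

I pressed the brake lever to its stop with the back of the shut fingers, eased it back out along the same arc, and handed the job in at about 18.5 s.

- **At the stop:** the wrist force was steady at about 18 N and stayed above 14 N for about 2.5 s. In the side view the lever had turned about 0.26 rad and the knob was about 11 mm short of the bar. The body's nearest corner was about 50 mm from the clamp, so the resistance was the lever's own stop.
- **Easing out:** the fingers moved back at about 12 mm/s with the lever against them, so I saw no sign of it snapping back. The wrist force dropped to zero only once it was out.
- **Last checks:** the knob is at the same pixel as at the start, and the two mounts and the bottle are within 0.1 pixel of where they stood. The gripper is clear, with zero force within noise.
- **What disagreed:** contact came about 6 mm later than I had worked out, because the fingers taper. There was also a sideways force of up to 6 N as the blade slid along the finger on the way back. I put that down to friction and did not check it further.

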